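# Reset the guarded heating dial

## Task

Slide the blue-ridged cover of the white desktop heating controller fully open, turn the black lever in the well beneath it until it points at the orange mark on the rim, then slide the cover fully shut again. Leave the other things on the desk where they are.

Things in the scene. Friction and masses are not known exactly. Their poses are not given: they have to be found in the camera images.
- console: white heating controller, 170 (x) x 300 (y) x 72 mm high (all in mm), fixed. Origin: centre of underside; x points away from the robot at yaw 0, y left. In its top, centred at x 0, y -70, is a well: mouth 116 across in a 6 thick lip with its top at z 62; below the lip 128 across, down to the floor at z 20. Two 10 wide guide rails (top at z 72) run along y at x +-79.
- shutter (a joint): travel in m of the flat grey cover (146 (x) x 130 (y) x 4, top at z = 67 mm in the console's frame) along the console's +y: 0 = fully shut over the well, 0.125 = fully open over the other half of the console. Stops at both ends; slides with about 2 N and stays where it is left.
- shutter_ridge (a point): top centre of the blue push ridge on the middle of the cover: 80 mm long along the console's x, 10 mm wide along y, standing 17 mm above the cover; the point is at z = 84 mm in the console's frame and moves with the cover.
- lever (a joint): angle in rad of the black lever: 0 = it points along the console's +x, positive = clockwise seen from above; stops at -1.4 and 1.4. It turns with about 0.08 N m of friction and stays where it is left.
- lever_tip (a point): top of the outer end of the black lever; its x axis points outward, the way the lever points. The lever is an upright radial fin with a white stripe on top, 8 mm thick, from a hub of radius 11 (axis at console x 0, y -70) out to 42 from the axis, rising from a dial plate (radius 50, top at z 26) to z 50 (mm) in the console's frame. It can be pushed from a side or straddled with the fingers a little open.
- mark: orange mark, 6 mm wide and 14 mm long, painted on the lip of the well 58 to 72 mm from the dial's axis; it is part of the rim and cannot move. Origin: on the dial's axis at the height of the console's underside; its x axis points from the dial's axis to the mark.
- water_glass: clear water glass, 95 across, 122 high, at the left; bystander. Origin: centre of underside.
- mug: white patterned mug, 92x127x95, at the right; bystander. Origin: centre of underside.
- tape_measure: yellow pocket tape measure, 60x74x30, at the left; bystander. Origin: centre of underside.
- eraser: white eraser in a blue sleeve, 24x52x12, just behind the controller; bystander. Origin: centre of underside.
- memory_stick: red memory stick, 16x51x8, just in front of the controller; bystander. Origin: centre of underside.
- spectacles: round wire spectacles, 138x136x48, front right; bystander. Origin: centre of underside.

How it is judged:
On the way, in this order (a step that is already met when the one before it is completed fails the run):
1. the cover is slid open (at least 100 mm) (value of joint shutter above 0.1 m), for 0.2 s.
2. the lever points at the orange mark within 5 degrees (angle between the x axis of lever_tip and the x axis of mark, either way round below 0.087 rad), for 0.3 s.
At the end, for the whole second after the job is handed in: The lever points at the orange mark within 5 degrees (0.087 rad) and the cover is fully shut again (within 6 mm of its stop) (angle between the x axis of lever_tip and the x axis of mark, either way round below 0.087 rad and value of joint shutter below 0.006 m); the robot touches nothing.
It fails at once if the water glass, mug, tape measure, eraser, memory stick or spectacles are moved by more than 30 mm (distance of any of water_glass, mug, tape_measure, eraser, memory_stick, spectacles from where it was at the start of the episode above 0.03 m).
It also fails if it takes over 64 s, if anything falls off the work surface, if the arm or the gripper's body presses on something with over 40 N, if the wrist force passes 120 N, or if a joint passes its speed limit or range.

## Robot

A 7-joint arm with a two-finger parallel gripper is mounted at the origin on a cart in front of the work surface, level with it; the furniture and walls round the work are solid. World frame = base frame: x ahead of the robot, y to its left, z up, the work surface at z = 0. Lengths are in m, angles in rad, forces in N, time in s.
With the tool pointing down it reaches from about 0.425 to 0.875 m from the base axis. Payload 4.7 kg.
Tool frame: the origin (TCP) lies between the finger pads; the fingertips stand 14 mm ahead of it and the grasp point (between the pads) lies 5 mm behind it; z points along the fingers, y is the line along which they close (so a half turn about z gives the same grasp; the last joint's range is limited). The gripper opens to 87 mm and grips with 3 to 60 N. Pads are 19 mm wide; open, the fingers measure 117 mm over their backs; the gripper's body (75 mm by 190 mm) begins 51 mm behind the grasp point.
Start: joints at [-1.121, 0.321, -0.07, 1.45, 0.023, 1.371, -0.057], TCP at [0.274, 0.589, 0.237] pointing down, gripper open.
Joint ranges: [-2.86, 2.86], [-0.3, 2.09], [-1.38, 1.24], [0.06, 2.45], [-1.56, 4.7], [0.09, 2.05], [-2.69, 2.69]. Speed limits (rad/s): [2.57, 2.57, 3.14, 3.14, 3.14, 3.14, 3.14].

## Interface

Orientations are given as a rotation vector (axis times angle).
In Python, from bench import ctrl gives the robot as it stands.
- The arm moves only by the tool step_arm, never from a script. Its argument "commands" is a list of rows, each an object with "travel": the shift along the tool's x, y, z in m, a list of three; "turn": the turn, a rotation vector about the tool's x, y, z in degrees, a list of three. A call has 1 to 5 rows; each row is the pose to reach, as a shift and turn from the pose commanded when the call began, along the tool's axes at that moment; what a row does not reach only later rows make up. A row lasts 1/10 s, in which the tool goes at most 50 mm and 8.59 degrees, less where a joint would pass 70% of its speed; a pose out of reach is approached as far as the arm can. A call with a gripper value outside its range is refused whole. "gripper" is the opening, from 0 (shut) to 1 (fully open), set as the call begins (left out, the last holds). The fingers move at their own pace and stop on an object; "force" is the grip in N (left out, the last holds). Time passes only in rows, so rows that repeat a pose let the fingers close. It gives the time, the measured TCP pose, the force, the opening and the grip force at its end, in the units of the state.
- ctrl.get_state(): the state, without advancing time (a new reading comes with each control period).
- ctrl.get_image(name): name is "side" or "top"; returns the picture (400x640x3 uint8, red, green, blue); there is no depth.
- ctrl.camera_model(name): a dict with "fx", "fy", "cx", "cy" (pixels), "R" (3x3) and "t" (3): a world point X has camera coordinates R X + t. Camera axes: x right, y down, z forward; pixel columns grow to the right and rows downward; lengths in m; the calibration is good to about 2 mm. A picture is of the moment at which its call begins. camera_model takes no time and is no camera call.
- ctrl.close_job(): hands the job in; it is judged then, once.
The state is a dict: "time": time; "joint_positions": joint angles; "qd": joint speeds; "joint_torque": joint torques, N m; "position": TCP position; "tool_rot": TCP orientation; "ft_force": force on the tool from outside, world axes, zero at the start; "torque": the same for the moment, N m; "grip_width": opening from 0.0 (shut) to 1.0 (fully open); "grip_force": force on a finger pad.
Only numpy, scipy, OpenCV 4.12 (cv2) and the standard library are available. Lean on these libraries where they do the work, as an engineer would, in place of code of your own. Each camera call takes 0.05 s, during which the arm holds its last target. There are 200 camera calls.

## Working session

There is one attempt and no reset: what is moved stays moved. The work goes in short steps, Python scripts to look and compute and a tool call to move; the robot and the scene stay as the last step left them, time stands still between calls to the robot, and variables do not carry over. Pictures are saved under pics/ and viewed, at most 10 in all, crops included, and the job is handed in when it is done.

Besides the shell and the picture viewer there is one more tool, called after "Emit:" as name(argument=value, ...), one argument or row to a line, values as JSON. step_arm: Moves the arm, as the interface text tells. Its arguments: {"type":"object","properties":{"commands":{"type":"array"},"gripper":{"type":"number"},"force":{"type":"number"}},"required":["commands"]}

```bash
mkdir -p pics && cat > h.py <<'E'
import cv2, numpy as np
from bench import ctrl
from scipy.spatial.transform import Rotation as Ro
def snap(n,f):
    im=ctrl.get_image(n); cv2.imwrite('pics/'+f,cv2.cvtColor(im,cv2.COLOR_RGB2BGR)); return im
def onplane(n,u,v,z):
    c=ctrl.camera_model(n); R=np.array(c['R']); t=np.array(c['t'])
    d=R.T@np.array([(u-c['cx'])/c['fx'],(v-c['cy'])/c['fy'],1]); o=-R.T@t
    return o+d*(z-o[2])/d[2]
def proj(n,X):
    c=ctrl.camera_model(n); p=np.array(c['R'])@np.array(X)+np.array(c['t'])
    return c['fx']*p[0]/p[2]+c['cx'],c['fy']*p[1]/p[2]+c['cy']
E
python3 - <<'E'
from h import *
for n in('top','side'):
    snap(n,n+'0.png'); c=ctrl.camera_model(n); print(n,-np.array(c['R']).T@np.array(c['t']),c['fx'])
s=ctrl.get_state(); print(s['position'],s['tool_rot'],Ro.from_rotvec(s['tool_rot']).as_matrix().round(3),s['time'],s['grip_width'])
E
```

```text
top [ 0.44993528 -0.03402302  1.21399977] 407.9011844087448
side [ 0.36404358 -1.2031491   0.67032595] 405.08416031998354
[0.27422491 0.58879949 0.23557228] [-6.79058039e-01 -3.06703499e+00  2.67002612e-03] [[-0.907  0.422 -0.001]
 [ 0.422  0.907 -0.002]
 [-0.    -0.002 -1.   ]] 0.1 1.0045930053295662
```

View pics/top0.png

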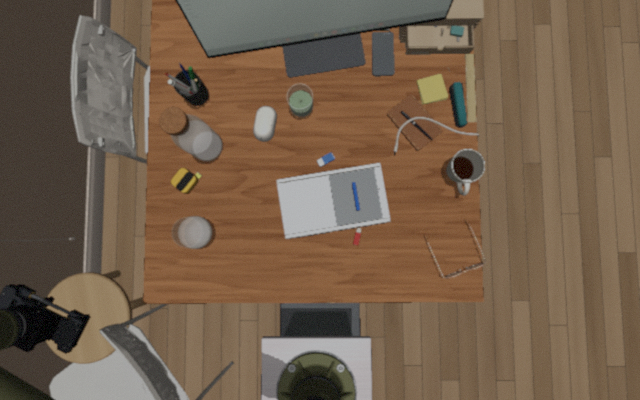

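View pics/side0.png

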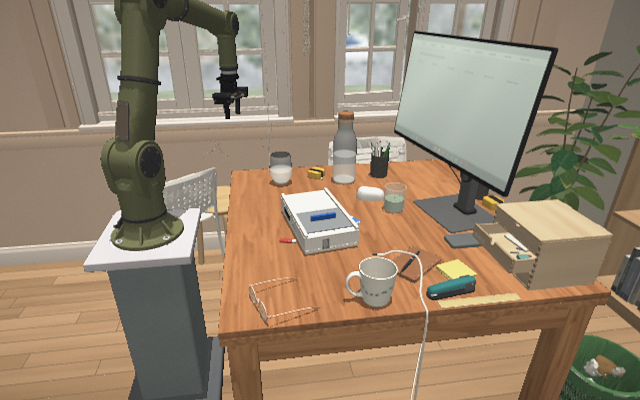

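The top view shows the console at px (277–389, 165–237), with the blue ridge at about (356,196). The cover is on the right half, rotated by about 5–7°. The side view shows the same, with the arm parked clear on the left.

```bash
python3 - <<'E'
from h import *
im=cv2.imread('pics/top0.png'); hsv=cv2.cvtColor(im,cv2.COLOR_BGR2HSV)
b=cv2.inRange(hsv,(100,120,50),(130,255,255)); b[:,:335]=0; b[:180]=0; b[220:]=0;b[:,375:]=0
v,u=np.nonzero(b); print(len(u),u.mean(),v.mean())
P=np.array([onplane('top',x,y,.084)[:2] for x,y in zip(u,v)]); m=P.mean(0); w,V=np.linalg.eigh(np.cov(P.T)); print('ridge',m,np.degrees(np.arctan2(V[1,1],V[0,1])),np.sqrt(w*12))
w=cv2.inRange(hsv,(0,0,95),(180,60,255)); w[:, :265]=0; w[:150]=0; w[250:]=0; w[:,400:]=0
w=cv2.morphologyEx(w,cv2.MORPH_OPEN,np.ones((3,3)))
c=max(cv2.findContours(w,0,2)[0],key=cv2.contourArea)
q=cv2.boxPoints(cv2.minAreaRect(c)); print(q)
Q=np.array([onplane('top',*p,.070)[:2] for p in q]); print(Q,Q.mean(0)); 
for i in range(4):
    e=Q[(i+1)%4]-Q[i]; print(np.linalg.norm(e),np.degrees(np.arctan2(e[1],e[0])))
E
```

```text
77 355.4155844155844 196.06493506493507
ridge [ 0.55334655 -0.1163218 ] -171.49055605744772 [0.00796353 0.07572129]
[[274.9379  178.74484]
 [380.77    161.46616]
 [391.44748 226.86575]
 [285.6154  244.14444]]
[[ 0.60550787  0.10954294]
 [ 0.65240944 -0.19034764]
 [ 0.46744152 -0.21678201]
 [ 0.42122451  0.07917116]] [ 0.53664584 -0.05460389]
0.30353601883520553 -81.11119732045213
0.1868472809957951 -171.8667453378561
0.29954013503409205 98.87580761740922
0.1867693816390079 9.35879782016245
```

```bash
cat >> h.py <<'E'
def rel(p,yaw):
    """travel (mm) and turn (deg) to world TCP p, tool down with tool x at world yaw deg"""
    s=ctrl.get_state(); R0=Ro.from_rotvec(s['tool_rot'])
    T=Ro.from_euler('z',yaw,degrees=True)*Ro.from_euler('x',180,degrees=True)
    print('t',round(s['time'],2),'pos',np.round(s['position'],4),'F',np.round(s['ft_force'],1),'w',round(s['grip_width'],3),'toolyaw',np.degrees(np.arctan2(*R0.as_matrix()[[1,0],0])).round(2))
    print('travel mm',(R0.inv().apply(np.array(p)-s['position'])*1e3).round(1),'turn',(R0.inv()*T).as_rotvec(degrees=True).round(2))
E
python3 -c "
from h import *
rel([.553,-.116,.2],8.6)"
```

```text
t 0.1 pos [0.2742 0.5888 0.2356] F [ 1.3 -0.5 -0.6] w 1.005 toolyaw 155.03
travel mm [-550.2 -521.2   36.5] turn [-3.0000e-02  1.3000e-01  1.4643e+02]
```

Emit:
step_arm(
  commands=[
    {"travel": [-0.55,-0.521,0],"turn": [0,0,146.4]},
    {"travel": [-0.55,-0.521,0],"turn": [0,0,146.4]},
    {"travel": [-0.55,-0.521,0],"turn": [0,0,146.4]},
    {"travel": [-0.55,-0.521,0],"turn": [0,0,146.4]},
    {"travel": [-0.55,-0.521,0],"turn": [0,0,146.4]},
  ],
  gripper=0.4,
  force=10,
)

```text
time: 0.6
position: [0.3666, 0.3546, 0.2362]
tool_rot: [-1.763, -2.6, 0.001]
ft_force: [0.3, 0.5, 0.1]
grip_width: 0.632
grip_force: 0.0
```

```bash
python3 -c "
from h import *
rel([.553,-.116,.2],8.6)"
```

```text
t 0.6 pos [0.3666 0.3546 0.2362] F [0.3 0.5 0.1] w 0.632 toolyaw 111.71
travel mm [-506.1   -0.9   36.2] turn [-1.0000e-02  2.0000e-02  1.0311e+02]
```

Emit:
step_arm(
  commands=[
    {"travel": [-0.506,-0.001,0],"turn": [0,0,103]},
    {"travel": [-0.506,-0.001,0],"turn": [0,0,103]},
    {"travel": [-0.506,-0.001,0],"turn": [0,0,103]},
    {"travel": [-0.506,-0.001,0],"turn": [0,0,103]},
    {"travel": [-0.506,-0.001,0],"turn": [0,0,103]},
  ],
)

```text
time: 1.1
position: [0.46, 0.1229, 0.2364]
tool_rot: [-2.593, -1.773, -0.0]
ft_force: [1.5, 0.3, -0.5]
grip_width: 0.407
grip_force: 0.0
```

```bash
python3 -c "
from h import *
rel([.553,-.116,.15],8.6)"
```

```text
t 1.1 pos [0.46   0.1229 0.2364] F [ 1.5  0.3 -0.5] w 0.407 toolyaw 68.74
travel mm [-188.9  173.3   86.3] turn [-2.000e-02 -2.000e-02  6.014e+01]
```

Emit:
step_arm(
  commands=[
    {"travel": [-0.189,0.173,0.06],"turn": [0,0,60.1]},
    {"travel": [-0.189,0.173,0.06],"turn": [0,0,60.1]},
    {"travel": [-0.189,0.173,0.06],"turn": [0,0,60.1]},
    {"travel": [-0.189,0.173,0.06],"turn": [0,0,60.1]},
    {"travel": [-0.189,0.173,0.06],"turn": [0,0,60.1]},
  ],
)

```text
time: 1.6
position: [0.5495, -0.1032, 0.1791]
tool_rot: [-3.062, -0.701, -0.001]
ft_force: [0.6, 0.3, 0.2]
grip_width: 0.399
grip_force: 0.0
```

```bash
python3 -c "
from h import *
rel([.553,-.116,.13],8.6)"
```

```text
t 1.6 pos [ 0.5495 -0.1032  0.1791] F [0.6 0.3 0.2] w 0.399 toolyaw 25.78
travel mm [-2.4 13.1 49.1] turn [-0.02 -0.03 17.18]
```

Emit:
step_arm(
  commands=[
    {"travel": [-0.002,0.013,0.049],"turn": [0,0,17.2]},
    {"travel": [-0.002,0.013,0.049],"turn": [0,0,17.2]},
    {"travel": [-0.002,0.013,0.049],"turn": [0,0,17.2]},
    {"travel": [-0.002,0.013,0.049],"turn": [0,0,17.2]},
  ],
)

```text
time: 2.0
position: [0.5535, -0.1136, 0.1308]
tool_rot: [-3.132, -0.251, -0.001]
ft_force: [0.2, -0.2, -0.2]
grip_width: 0.401
grip_force: 0.0
```

```bash
python3 -c "
from h import *
rel([.553,-.116,.087],8.6)
im=snap('side','a.png')
c=im[170:270,260:390]; cv2.imwrite('pics/a1.png',cv2.cvtColor(cv2.resize(c,None,fx=6,fy=5.9,interpolation=2),cv2.COLOR_RGB2BGR))"
```

```text
t 2.0 pos [ 0.5535 -0.1136  0.1308] F [ 0.2 -0.2 -0.2] w 0.401 toolyaw 9.16
travel mm [-0.9  2.3 43.8] turn [ 0.   -0.03  0.56]
```

View pics/a1.png

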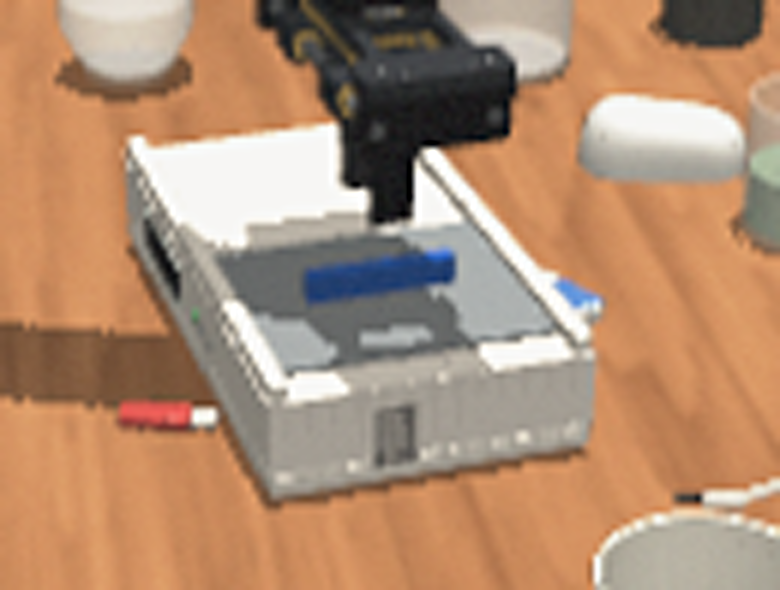

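The crop shows the gripper above the ridge. The near finger is at crop (390,215), the ridge at (380,275), and the fingers are aligned along the ridge normal. Next I descend, then close lightly.

Emit:
step_arm(
  commands=[
    {"travel": [-0.001,0.002,0.022],"turn": [0,0,0]},
    {"travel": [-0.001,0.002,0.044],"turn": [0,0,0]},
    {"travel": [-0.001,0.002,0.044],"turn": [0,0,0]},
  ],
)

```text
time: 2.35
position: [0.5511, -0.1149, 0.0851]
tool_rot: [-3.131, -0.249, 0.005]
ft_force: [-0.0, 0.8, 0.5]
grip_width: 0.399
grip_force: 0.0
```

Emit:
step_arm(
  commands=[
    {"travel": [0,0,0],"turn": [0,0,0]},
    {"travel": [0,0,0],"turn": [0,0,0]},
    {"travel": [0,0,0],"turn": [0,0,0]},
    {"travel": [0,0,0],"turn": [0,0,0]},
    {"travel": [0,0,0],"turn": [0,0,0]},
  ],
  gripper=0.0,
  force=8,
)

```text
time: 2.85
position: [0.5531, -0.1161, 0.0875]
tool_rot: [-3.132, -0.245, -0.002]
ft_force: [-0.6, -0.2, 4.0]
grip_width: 0.118
grip_force: 8.0
```

```bash
python3 -c "
from h import *
c=np.array([.5535,-.116]);y=np.array([-.1495,.9888])
p=ctrl.get_state()['position'];rel([*(p[:2]+.125*y),p[2]],8.6)"
```

```text
t 2.85 pos [ 0.5531 -0.1161  0.0875] F [-0.6 -0.2  4. ] w 0.118 toolyaw 8.93
travel mm [   0.7 -125.     0. ] turn [-0.   -0.09  0.33]
```

Emit:
step_arm(
  commands=[
    {"travel": [0,-0.02,0],"turn": [0,0,0]},
    {"travel": [0,-0.045,0],"turn": [0,0,0]},
    {"travel": [0,-0.07,0],"turn": [0,0,0]},
    {"travel": [0,-0.095,0],"turn": [0,0,0]},
    {"travel": [0,-0.115,0],"turn": [0,0,0]},
  ],
)

```text
time: 3.35
position: [0.5351, -0.0023, 0.0875]
tool_rot: [3.131, 0.245, 0.002]
ft_force: [0.2, -2.0, 3.6]
grip_width: 0.112
grip_force: 8.0
```

Emit:
step_arm(
  commands=[
    {"travel": [0,-0.006,0],"turn": [0,0,0]},
    {"travel": [0,-0.01,0],"turn": [0,0,0]},
    {"travel": [0,-0.01,0],"turn": [0,0,0]},
  ],
)

```text
time: 3.65
position: [0.5345, 0.0019, 0.0874]
tool_rot: [3.125, 0.24, 0.004]
ft_force: [1.3, -11.4, 1.3]
grip_width: 0.111
grip_force: 8.0
```

Emit:
step_arm(
  commands=[
    {"travel": [0,0.004,0],"turn": [0,0,0]},
    {"travel": [0,0.004,0],"turn": [0,0,0]},
    {"travel": [0,0.004,0],"turn": [0,0,0]},
    {"travel": [0,0.004,-0.03],"turn": [0,0,0]},
    {"travel": [0,0.004,-0.07],"turn": [0,0,0]},
  ],
  gripper=0.3,
)

```text
time: 4.15
position: [0.5317, 0.004, 0.1553]
tool_rot: [3.131, 0.246, -0.008]
ft_force: [0.6, 1.0, -0.4]
grip_width: 0.297
grip_force: 0.0
```

```bash
python3 -c "
from h import *
rel([.5345,.0019,.25],8.9)
im=snap('top','b.png')
c=im[150:250,270:400]; cv2.imwrite('pics/b1.png',cv2.cvtColor(cv2.resize(c,None,fx=6,fy=6,interpolation=0),cv2.COLOR_RGB2BGR))"
```

```text
t 4.15 pos [0.5317 0.004  0.1553] F [ 0.6  1.  -0.4] w 0.297 toolyaw 8.97
travel mm [  1.9   2.5 -94.8] turn [0.01 0.31 0.07]
```

View pics/b1.png

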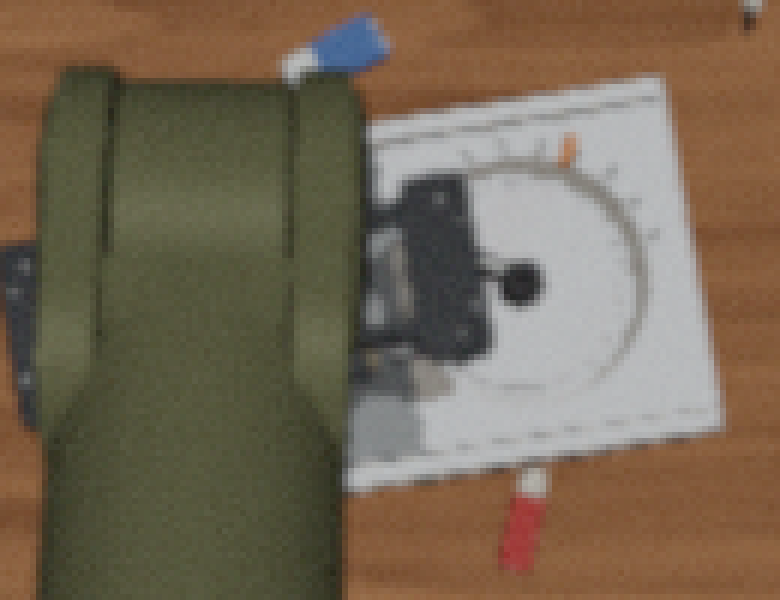

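The mark is visible at crop (567,150), the hub at (520,283), and the lever points left under the gripper. I'll move the arm aside for one clear measurement.

Emit:
step_arm(
  commands=[
    {"travel": [0,-0.1,-0.05],"turn": [0,0,0]},
    {"travel": [0,-0.1,-0.05],"turn": [0,0,0]},
    {"travel": [0,-0.1,-0.05],"turn": [0,0,0]},
    {"travel": [0,-0.1,-0.05],"turn": [0,0,0]},
  ],
)

```text
time: 4.6
position: [0.5183, 0.1055, 0.2074]
tool_rot: [-3.13, -0.253, -0.003]
ft_force: [0.4, -1.3, 0.1]
grip_width: 0.298
grip_force: 0.0
```

```bash
python3 - <<'E'
from h import *
im=snap('top','c.png')
c=im[150:250,270:400]; cv2.imwrite('pics/c1.png',cv2.cvtColor(cv2.resize(c,None,fx=6,fy=6,interpolation=0),cv2.COLOR_RGB2BGR))
hsv=cv2.cvtColor(im,cv2.COLOR_RGB2HSV)
o=cv2.inRange(hsv,(5,110,100),(20,255,255)); o[:168]=0;o[182:]=0;o[:,:358]=0;o[:,371:]=0
v,u=np.nonzero(o); print(len(u),u.mean(),v.mean()); m=onplane('top',u.mean(),v.mean(),.062); print('mark',m)
d=(im.max(2)<70).astype(np.uint8); d[:180]=0;d[215:]=0;d[:,:335]=0;d[:,370:]=0
v,u=np.nonzero(d); print('dark',len(u),u.min(),u.max(),v.min(),v.max()); print('hub right',[onplane('top',a,b,.05)[:2].round(4) for a,b in ((u.max(),v[u==u.max()].mean()),(u.min(),v[u==u.min()].mean()))])
print(im[188:206,336:366].max(2))
E
```

```text
3 364.0 175.0
mark [ 0.61530881 -0.14311398  0.062     ]
dark 27 353 359 195 199
hub right [array([ 0.5551, -0.129 ]), array([ 0.5567, -0.1119])]
[[189 186 179 179 186 184 185 183 179 170 179 181 187 190 187 187 185 188
  186 184 187 187 187 187 186 189 189 188 189 187]
 [176 181 178 182 182 180 185 178 157 148 152 166 179 184 188 187 187 185
  186 186 188 184 187 187 188 189 188 188 187 185]
 [158 170 180 186 182 177 185 175 134 143 148 145 148 161 179 188 186 185
  186 187 184 188 188 185 190 189 188 190 188 188]
 [172 177 183 188 186 186 185 166 112 100 126 135 129 134 154 177 179 187
  188 187 189 188 187 189 189 189 186 189 188 187]
 [178 179 184 189 186 186 187 170 130  97  85  94 112 130 143 149 160 176
  181 182 180 179 180 184 187 188 187 189 187 189]
 [177 177 183 184 182 186 189 184 174 160 125  99  79 103 139 152 149 150
  150 141 136 135 142 166 183 188 188 187 186 189]
 [175 179 185 185 185 187 189 191 189 184 174 158 127 102  97 126 147 147
  110  83  76  70  87 126 164 186 187 188 188 187]
 [166 176 186 186 186 186 187 188 187 189 187 185 174 158 112  83 100 110
   76
[... 596 characters left out ...]
185 187 185 189 184 164
  121  93  75  90 115 148 178 188 188 188 187 187]
 [147 163 183 182 178 183 190 189 189 189 187 186 187 186 187 189 189 183
  174 160 139 159 171 177 187 189 189 187 189 187]
 [141 156 177 179 173 182 189 188 186 190 185 187 188 187 188 187 188 187
  187 183 178 182 187 189 188 187 190 186 188 187]
 [145 163 179 180 172 182 188 188 188 188 186 188 187 187 189 189 188 188
  189 189 189 188 189 189 189 188 187 188 188 189]
 [143 164 180 183 174 172 185 188 188 184 187 186 187 189 188 188 188 188
  189 187 187 188 189 186 190 188 188 190 187 187]
 [147 160 179 182 175 167 180 189 186 188 189 189 189 190 186 188 186 188
  188 189 187 189 190 188 189 189 187 186 190 189]]
```

View pics/c1.png

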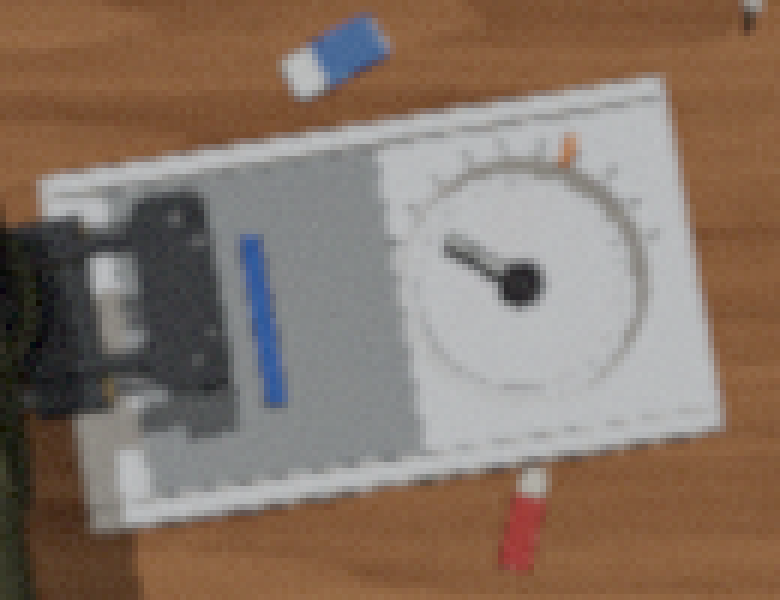

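Clear view: hub at crop (520,283), lever tip at about (447,240), mark at (568,150). The cover is fully over the left half. Next I compute the angles with weighted centroids.

```bash
cat > m.py <<'E'
from h import *
def measure(im):
    f=im.astype(float); R=lambda s:np.s_[s[0]:s[1],s[2]:s[3]]
    def cen(w,r): 
        v,u=np.indices(w.shape); return (u*w).sum()/w.sum()+r[2],(v*w).sum()/w.sum()+r[0]
    r=(169,181,359,370); g=f[R(r)]; w=np.clip(g[...,0]-g[...,2]-20,0,None); mk=onplane('top',*cen(w,r),.062)
    r=(190,205,349,364); w=np.clip(70-f[R(r)].max(2),0,None); hb=onplane('top',*cen(w,r),.05)
    r=(180,215,338,376); v,u=np.indices((r[1]-r[0],r[3]-r[2])); P=np.array([onplane('top',a+r[2],b+r[0],.05)[:2] for a,b in zip(u.ravel(),v.ravel())])
    dd=np.linalg.norm(P-AX,axis=1); w=np.clip(165-f[R(r)].max(2).ravel(),0,None)*((dd>.017)&(dd<.044))
    lv=(P*w[:,None]).sum(0)/w.sum()
    a=lambda p:np.degrees(np.arctan2(p[1]-AX[1],p[0]-AX[0])).round(2)
    print('mark',mk,np.linalg.norm(mk[:2]-AX).round(4),'hub',hb,'lever',lv,'ang mark',a(mk),'lever',a(lv))
AX=np.array([.5537,-.1172])
E
python3 - <<'E'
from m import *
im=cv2.imread('pics/c.png')[...,::-1]; measure(im)
# well mouth: dark-ish rim right side / ridge in open position
hsv=cv2.cvtColor(im,cv2.COLOR_RGB2HSV); b=cv2.inRange(hsv,(100,140,50),(130,255,255)); b[:,:300]=0;b[:185]=0;b[222:]=0;b[:,325:]=0
v,u=np.nonzero(b); P=np.array([onplane('top',x,y,.084)[:2] for x,y in zip(u,v)]); print('ridge',P.mean(0))
w,V=np.linalg.eigh(np.cov(P.T)); print(np.degrees(np.arctan2(*V[::-1,1])))
E
```

```text
mark [ 0.61575724 -0.1434915   0.062     ] 0.0674 hub [ 0.55373305 -0.12053443  0.05      ] lever [ 0.5684879  -0.09477625] ang mark -22.96 lever 56.6
ridge [0.5353467  0.00058305]
-170.5663626346624
```

```bash
python3 - <<'E'
from m import *
from scipy.ndimage import map_coordinates
from scipy.optimize import least_squares
g=cv2.imread('pics/c.png').max(2).astype(float)
P=[]
c0=np.array([.5537,-.119]); rs=np.arange(.05,.066,.0005)
for a in np.radians(np.arange(-150,40,4)):
    px=np.array([proj('top',[c0[0]+r*np.cos(a),c0[1]+r*np.sin(a),.062]) for r in rs])
    pr=map_coordinates(g,[px[:,1],px[:,0]],order=1); gr=np.gradient(pr)
    i=pr.argmin()
    if pr[i]<172 and i<len(rs)-4:
        j=i+gr[i:].argmax(); P.append((c0[0]+rs[j]*np.cos(a),c0[1]+rs[j]*np.sin(a)))
P=np.array(P); print(len(P))
for fx in (0,1):
    f=lambda q:np.hypot(*(P-q[:2]).T)-(.058 if fx else q[2])
    s=least_squares(f,[*c0,.058],loss='soft_l1',f_scale=.001); print(s.x,np.std(s.fun))
    ax=s.x[:2]
    print([np.degrees(np.arctan2(*(np.array(p)-ax)[::-1])).round(1) for p in ((.61576,-.14349),(.5685,-.0948))])
E
```

```text
45
[ 0.55458473 -0.1217254   0.05898896] 0.001207258560177225
[np.float64(-19.6), np.float64(62.7)]
[ 0.55530793 -0.1227372   0.058     ] 0.0013539132818826145
[np.float64(-18.9), np.float64(64.7)]
```

```bash
sed -i 's/^AX=.*/AX=np.array([.554,-.121])/' m.py && python3 -c "
from h import *
rel([.5683,-.0946,.12],61.5)"
```

```text
t 4.65 pos [0.5182 0.1027 0.2065] F [-0.3 -0.4 -1.3] w 0.303 toolyaw 9.05
travel mm [ 18.4 202.7  86.5] turn [ 2.000e-02 -1.000e-02 -5.245e+01]
```

Emit:
step_arm(
  commands=[
    {"travel": [0.018,0.203,0.0],"turn": [0,0,-52.5]},
    {"travel": [0.018,0.203,0.0],"turn": [0,0,-52.5]},
    {"travel": [0.018,0.203,0.0],"turn": [0,0,-52.5]},
    {"travel": [0.018,0.203,0.05],"turn": [0,0,-52.5]},
    {"travel": [0.018,0.203,0.086],"turn": [0,0,-52.5]},
  ],
)

```text
time: 5.15
position: [0.5661, -0.0888, 0.1428]
tool_rot: [2.879, 1.247, 0.007]
ft_force: [-0.3, -0.2, 0.3]
grip_width: 0.298
grip_force: 0.0
```

```bash
python3 -c "
from h import *
rel([.5683,-.0946,.1],61.5)"
```

```text
t 5.15 pos [ 0.5661 -0.0888  0.1428] F [-0.3 -0.2  0.3] w 0.298 toolyaw 46.82
travel mm [-2.8  5.3 42.9] turn [  0.32  -0.1  -14.68]
```

Emit:
step_arm(
  commands=[
    {"travel": [-0.001,0.002,0.03],"turn": [0,0,-12]},
    {"travel": [-0.001,0.002,0.03],"turn": [0,0,-12]},
    {"travel": [-0.001,0.002,0.03],"turn": [0,0,-12]},
    {"travel": [-0.001,0.002,0.03],"turn": [0,0,-12]},
  ],
)

```text
time: 5.55
position: [0.565, -0.0864, 0.1114]
tool_rot: [2.739, 1.538, -0.001]
ft_force: [0.3, 0.3, 0.3]
grip_width: 0.302
grip_force: 0.0
```

```bash
python3 -c "
from h import *
rel([.5683,-.0946,.048],61.5)
im=snap('side','d.png')
c=im[180:260,270:370]; cv2.imwrite('pics/d1.png',cv2.cvtColor(cv2.resize(c,None,fx=7,fy=7,interpolation=2),cv2.COLOR_RGB2BGR))"
```

```text
t 5.55 pos [ 0.565  -0.0864  0.1114] F [0.3 0.3 0.3] w 0.302 toolyaw 58.62
travel mm [-5.2  7.1 63.5] turn [-0.    0.04 -2.88]
```

View pics/d1.png

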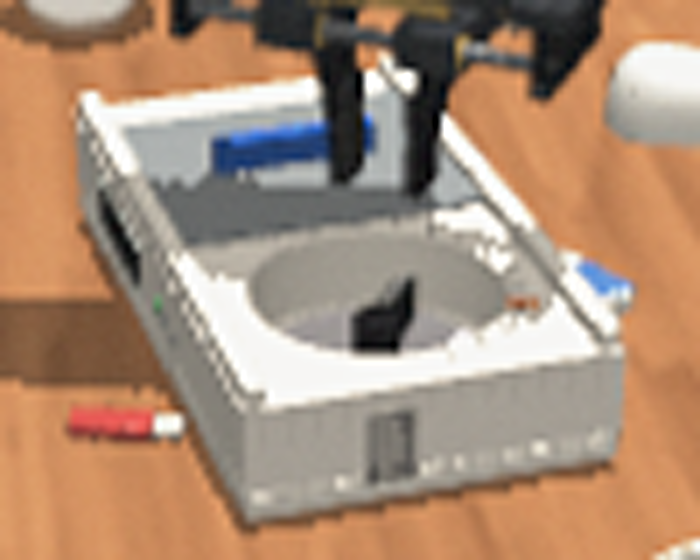

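Side view: the fingers are above the cover edge at crop (345,180) and (420,190). The lever sits in the well with its tip at about (408,280), and the mark is at (525,300). I'll correct xy and cross-check the lever tip by ray.

Emit:
step_arm(
  commands=[
    {"travel": [-0.005,0.007,0.02],"turn": [0,0,-2.9]},
    {"travel": [-0.005,0.007,0.02],"turn": [0,0,-2.9]},
    {"travel": [-0.005,0.007,0.02],"turn": [0,0,-2.9]},
  ],
)

```text
time: 5.9
position: [0.5687, -0.0927, 0.0921]
tool_rot: [-2.698, -1.609, 0.0]
ft_force: [0.4, -0.3, 0.2]
grip_width: 0.298
grip_force: 0.0
```

```bash
python3 -c "
from h import *
rel([.5683,-.0946,.048],61.5)
print(onplane('side',270+408/7,180+281/7,.05), onplane('side',270+375/7,180+310/7,.05), onplane('side',270+525/7,180+300/7,.062))
print(np.array([.554,-.121])+.042*np.array([np.cos(1.073),np.sin(1.073)]))"
```

```text
t 5.9 pos [ 0.5687 -0.0927  0.0921] F [ 0.4 -0.3  0.2] w 0.298 toolyaw 61.63
travel mm [-1.8  0.6 44.1] turn [-0.01 -0.01  0.13]
[ 0.57512998 -0.09423652  0.05      ] [ 0.55581335 -0.11839686  0.05      ] [ 0.61875796 -0.14039352  0.062     ]
[ 0.5740546  -0.08409725]
```

Emit:
step_arm(
  commands=[
    {"travel": [-0.001,0.001,0.015],"turn": [0,0,0]},
    {"travel": [-0.001,0.001,0.03],"turn": [0,0,0]},
    {"travel": [-0.001,0.001,0.042],"turn": [0,0,0]},
    {"travel": [-0.001,0.001,0.042],"turn": [0,0,0]},
  ],
)

```text
time: 6.3
position: [0.5672, -0.0935, 0.047]
tool_rot: [-2.694, -1.611, 0.006]
ft_force: [-0.2, 0.2, 0.7]
grip_width: 0.301
grip_force: 0.0
```

Emit:
step_arm(
  commands=[
    {"travel": [0,0,0],"turn": [0,0,0]},
    {"travel": [0,0,0],"turn": [0,0,0]},
    {"travel": [0,0,0],"turn": [0,0,0]},
    {"travel": [0,0,0],"turn": [0,0,0]},
  ],
  gripper=0.0,
  force=5,
)

```text
time: 6.7
position: [0.5705, -0.0943, 0.0503]
tool_rot: [2.695, 1.611, 0.004]
ft_force: [3.0, -0.6, -1.8]
grip_width: 0.092
grip_force: 5.0
```

```bash
python3 -c "
from h import *
rel([.5683,-.0946,.048],61.5)"
```

```text
t 6.7 pos [ 0.5705 -0.0943  0.0503] F [ 3.  -0.6 -1.8] w 0.092 toolyaw 61.75
travel mm [-1.3 -1.8  2.3] turn [ 0.16 -0.06  0.25]
```

Emit:
step_arm(
  commands=[
    {"travel": [-0.0003,0.0043,0],"turn": [0,0,8]},
    {"travel": [-0.0012,0.0085,0],"turn": [0,0,16]},
    {"travel": [-0.0027,0.0126,0],"turn": [0,0,24]},
    {"travel": [-0.0047,0.0164,0],"turn": [0,0,32]},
    {"travel": [-0.0073,0.0199,0],"turn": [0,0,40]},
  ],
)

```text
time: 7.2
position: [0.5844, -0.1089, 0.0503]
tool_rot: [-3.086, -0.585, -0.004]
ft_force: [1.7, 2.1, -0.6]
grip_width: 0.098
grip_force: 5.1
```

Emit:
step_arm(
  commands=[
    {"travel": [0,0,0],"turn": [0,0,0]},
  ],
)

```text
time: 7.3
position: [0.5847, -0.1097, 0.0503]
tool_rot: [3.085, 0.592, 0.004]
ft_force: [3.8, -0.5, -0.9]
grip_width: 0.09
grip_force: 5.0
```

```bash
python3 -c "
from h import *
a=np.radians(-20);rel([.554+.031*np.cos(a),-.121+.031*np.sin(a),.050],-20)"
```

```text
t 7.3 pos [ 0.5847 -0.1097  0.0503] F [ 3.8 -0.5 -0.9] w 0.09 toolyaw 21.73
travel mm [-9.6 19.8  0.3] turn [ 1.000e-02 -1.600e-01  4.173e+01]
```

Emit:
step_arm(
  commands=[
    {"travel": [-0.0004,0.0044,0],"turn": [0,0,8.3]},
    {"travel": [-0.0015,0.0088,0],"turn": [0,0,16.6]},
    {"travel": [-0.0032,0.0129,0],"turn": [0,0,24.9]},
    {"travel": [-0.0056,0.0167,0],"turn": [0,0,33.3]},
    {"travel": [-0.0088,0.0202,0],"turn": [0,0,41.7]},
  ],
)

```text
time: 7.8
position: [0.5851, -0.1313, 0.0504]
tool_rot: [-3.093, 0.546, -0.008]
ft_force: [6.4, -0.8, -3.1]
grip_width: 0.092
grip_force: 5.0
```

Emit:
step_arm(
  commands=[
    {"travel": [0,0,0],"turn": [0,0,0]},
    {"travel": [0,0,0],"turn": [0,0,0]},
  ],
)

```text
time: 8.0
position: [0.5847, -0.1321, 0.0504]
tool_rot: [3.095, -0.539, 0.007]
ft_force: [5.9, -2.0, -2.1]
grip_width: 0.096
grip_force: 5.0
```

Emit:
step_arm(
  commands=[
    {"travel": [0,0,0],"turn": [0,0,0]},
    {"travel": [0,0,0],"turn": [0,0,0]},
    {"travel": [0,0,0],"turn": [0,0,0]},
    {"travel": [0,0,-0.04],"turn": [0,0,0]},
    {"travel": [0,0,-0.08],"turn": [0,0,0]},
  ],
  gripper=0.3,
)

```text
time: 8.5
position: [0.5809, -0.1316, 0.1293]
tool_rot: [3.094, -0.543, -0.007]
ft_force: [0.5, -0.1, 0.9]
grip_width: 0.294
grip_force: 0.0
```

```bash
python3 -c "
from h import *
rel([.518,.105,.21],9)"
```

```text
t 8.5 pos [ 0.5809 -0.1316  0.1293] F [ 0.5 -0.1  0.9] w 0.294 toolyaw -19.92
travel mm [-140.1 -200.9  -80.4] turn [ 1.000e-02  2.400e-01 -2.892e+01]
```

Emit:
step_arm(
  commands=[
    {"travel": [-0.14,-0.2,-0.08],"turn": [0,0,-28.9]},
    {"travel": [-0.14,-0.2,-0.08],"turn": [0,0,-28.9]},
    {"travel": [-0.14,-0.2,-0.08],"turn": [0,0,-28.9]},
    {"travel": [-0.14,-0.2,-0.08],"turn": [0,0,-28.9]},
    {"travel": [-0.14,-0.2,-0.08],"turn": [0,0,-28.9]},
  ],
)

```text
time: 9.0
position: [0.5197, 0.099, 0.2083]
tool_rot: [-3.131, -0.248, 0.0]
ft_force: [1.5, -0.2, 0.5]
grip_width: 0.3
grip_force: 0.0
```

```bash
python3 -c "
from m import *
im=snap('top','e.png');measure(im)
rel([.534,.003,.12],8.9)
c=im[150:250,270:400]; cv2.imwrite('pics/e1.png',cv2.cvtColor(cv2.resize(c,None,fx=6,fy=6,interpolation=0),cv2.COLOR_RGB2BGR))"
```

```text
mark [ 0.61568759 -0.14348154  0.062     ] 0.0657 hub [ 0.55422012 -0.12124569  0.05      ] lever [ 0.58172061 -0.13197404] ang mark -20.02 lever -21.6
t 9.05 pos [0.5187 0.1096 0.2104] F [-0.   7.5  0.5] w 0.299 toolyaw 9.63
travel mm [ -2.9 108.3  89.6] turn [-0.43 -0.1   0.73]
```

View pics/e1.png

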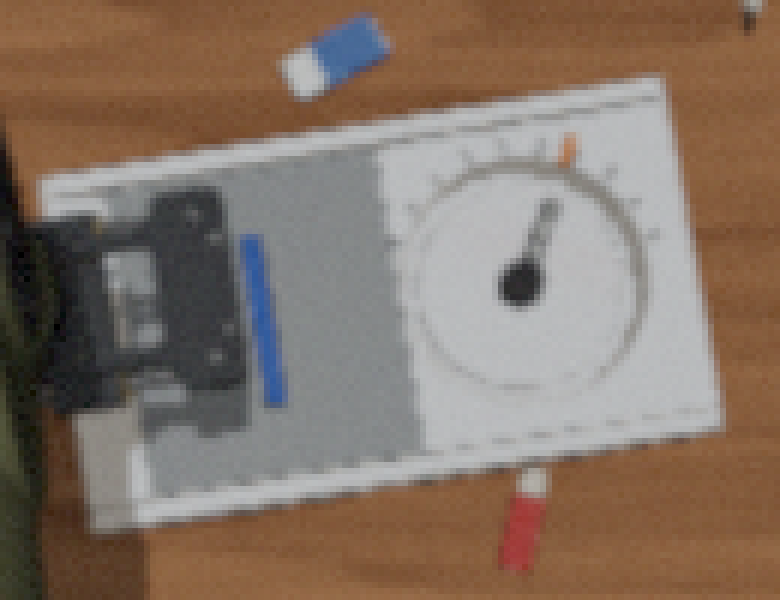

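The lever at crop (520,283)→(552,205) now points at the mark (568,150). Measured angles are −21.6° and −20.0°, well within 5°. Next I go back to the ridge (crop 263,320) to shut the cover.

Emit:
step_arm(
  commands=[
    {"travel": [-0.003,0.108,0.02],"turn": [0,0,-0.7]},
    {"travel": [-0.003,0.108,0.05],"turn": [0,0,-0.7]},
    {"travel": [-0.003,0.108,0.09],"turn": [0,0,-0.7]},
    {"travel": [-0.003,0.108,0.09],"turn": [0,0,-0.7]},
    {"travel": [-0.003,0.108,0.09],"turn": [0,0,-0.7]},
  ],
)

```text
time: 9.55
position: [0.5335, -0.01, 0.1165]
tool_rot: [3.13, 0.262, -0.005]
ft_force: [-0.7, -0.2, -0.3]
grip_width: 0.299
grip_force: 0.0
```

```bash
python3 -c "
from h import *
rel([.535,.0015,.087],8.9)"
```

```text
t 9.55 pos [ 0.5335 -0.01    0.1165] F [-0.7 -0.2 -0.3] w 0.299 toolyaw 9.58
travel mm [  3.5 -11.1  29.5] turn [-0.    0.19  0.68]
```

Emit:
step_arm(
  commands=[
    {"travel": [0.003,-0.011,0],"turn": [0,0,0.7]},
    {"travel": [0.003,-0.011,0],"turn": [0,0,0.7]},
    {"travel": [0.003,-0.011,0.015],"turn": [0,0,0.7]},
    {"travel": [0.003,-0.011,0.029],"turn": [0,0,0.7]},
    {"travel": [0.003,-0.011,0.029],"turn": [0,0,0.7]},
  ],
)

```text
time: 10.05
position: [0.5339, 0.0018, 0.0862]
tool_rot: [3.132, 0.245, -0.007]
ft_force: [-0.6, 0.3, -0.0]
grip_width: 0.302
grip_force: 0.0
```

Emit:
step_arm(
  commands=[
    {"travel": [0,0,0],"turn": [0,0,0]},
    {"travel": [0,0,0],"turn": [0,0,0]},
    {"travel": [0,0,0],"turn": [0,0,0]},
    {"travel": [0,0,0],"turn": [0,0,0]},
  ],
  gripper=0.0,
  force=10,
)

```text
time: 10.45
position: [0.5362, 0.0017, 0.0889]
tool_rot: [-3.132, -0.245, -0.001]
ft_force: [-0.8, 0.7, 0.5]
grip_width: 0.117
grip_force: 10.0
```

```bash
python3 -c "
from h import *
rel([.554,-.121,.087],8.9)"
```

```text
t 10.45 pos [0.5362 0.0017 0.0889] F [-0.8  0.7  0.5] w 0.117 toolyaw 8.94
travel mm [ -1.4 124.    1.8] turn [-0.01 -0.04  0.04]
```

Emit:
step_arm(
  commands=[
    {"travel": [0,0.02,0],"turn": [0,0,0]},
    {"travel": [0,0.045,0],"turn": [0,0,0]},
    {"travel": [0,0.07,0],"turn": [0,0,0]},
    {"travel": [0,0.095,0],"turn": [0,0,0]},
    {"travel": [0,0.117,0],"turn": [0,0,0]},
  ],
)

```text
time: 10.95
position: [0.5544, -0.1137, 0.0888]
tool_rot: [-3.13, -0.245, -0.001]
ft_force: [1.2, 2.0, 1.4]
grip_width: 0.111
grip_force: 10.0
```

Emit:
step_arm(
  commands=[
    {"travel": [0,0.004,0],"turn": [0,0,0]},
    {"travel": [0,0.008,0],"turn": [0,0,0]},
    {"travel": [0,0.008,0],"turn": [0,0,0]},
  ],
)

```text
time: 11.25
position: [0.5556, -0.1214, 0.0889]
tool_rot: [-3.132, -0.246, -0.001]
ft_force: [0.2, -1.2, 2.3]
grip_width: 0.113
grip_force: 10.0
```

Emit:
step_arm(
  commands=[
    {"travel": [0,0.003,0],"turn": [0,0,0]},
    {"travel": [0,0.005,0],"turn": [0,0,0]},
    {"travel": [0,0.005,0],"turn": [0,0,0]},
  ],
)

```text
time: 11.55
position: [0.5557, -0.1217, 0.0888]
tool_rot: [-3.125, -0.249, 0.003]
ft_force: [-3.8, 7.7, 8.5]
grip_width: 0.114
grip_force: 10.0
```

Emit:
step_arm(
  commands=[
    {"travel": [0,-0.004,0],"turn": [0,0,0]},
    {"travel": [0,-0.004,0],"turn": [0,0,0]},
    {"travel": [0,-0.004,0],"turn": [0,0,0]},
    {"travel": [0,-0.004,-0.04],"turn": [0,0,0]},
    {"travel": [0,-0.004,-0.08],"turn": [0,0,0]},
  ],
  gripper=0.4,
)

```text
time: 12.05
position: [0.5542, -0.1231, 0.1682]
tool_rot: [3.131, 0.244, -0.006]
ft_force: [0.7, 0.9, 0.2]
grip_width: 0.389
grip_force: 0.0
```

Emit:
step_arm(
  commands=[
    {"travel": [0,-0.2,-0.05],"turn": [0,0,0]},
    {"travel": [0,-0.2,-0.05],"turn": [0,0,0]},
    {"travel": [0,-0.2,-0.05],"turn": [0,0,0]},
    {"travel": [0,-0.2,-0.05],"turn": [0,0,0]},
    {"travel": [0,-0.2,-0.05],"turn": [0,0,0]},
  ],
)

```text
time: 12.55
position: [0.5238, 0.0826, 0.2196]
tool_rot: [-3.127, -0.261, -0.003]
ft_force: [0.4, 0.5, -0.3]
grip_width: 0.403
grip_force: 0.0
```

```bash
python3 - <<'E'
from h import *
im=snap('top','f.png')
hsv=cv2.cvtColor(im,cv2.COLOR_RGB2HSV); b=cv2.inRange(hsv,(100,120,50),(130,255,255)); b[:,:335]=0; b[:180]=0; b[220:]=0;b[:,375:]=0
v,u=np.nonzero(b); print(len(u),np.array([onplane('top',x,y,.084)[:2] for x,y in zip(u,v)]).mean(0))
rel([.52,.1,.2],9)
cv2.imwrite('pics/f1.png',cv2.cvtColor(cv2.resize(im[130:290,160:500],None,fx=2.3,fy=2.3),cv2.COLOR_RGB2BGR))
E
```

```text
79 [ 0.55443845 -0.12214176]
t 12.6 pos [0.5241 0.08   0.2192] F [ 0.1 -0.   0.1] w 0.403 toolyaw 9.4
travel mm [ -0.8 -20.4  19.2] turn [-0.11 -0.08  0.4 ]
```

View pics/f1.png

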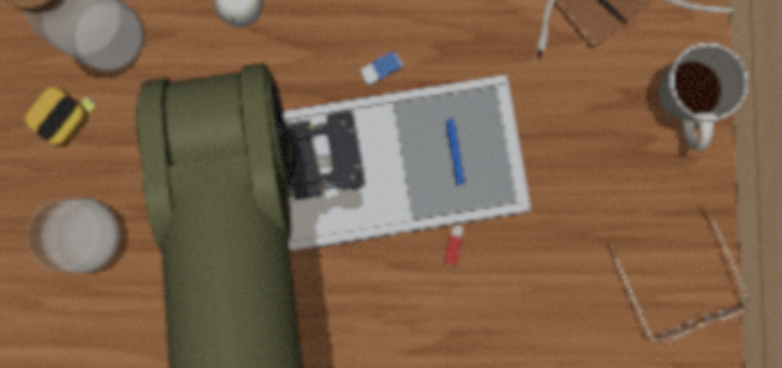

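The cover is shut, with the ridge at crop (455,150), measured at (0.554, −0.122) over the dial axis. The other objects haven't moved and the arm is clear. Handing in.

```bash
python3 -c "
from bench import ctrl
print(ctrl.close_job())"
```

```text
the job is handed in; nothing more can be done
None
```

The job is handed in: I opened the cover, turned the lever to within about 2° of the orange mark, and shut the cover against its stop with the other items undisturbed; the hand-in call gave no verdict.

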